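Kit the track-laying board to its drawn layout

ROBOT

A 6-joint arm with a two-finger parallel gripper is mounted at the origin on a cart in front of the work surface, level with it; the furniture and walls round the work are solid. World frame = base frame: x ahead of the robot, y to its left, z up, the work surface at z = 0. Lengths are in m, angles in rad, forces in N, time in s.
With the tool pointing down it reaches from about 0.275 to 0.875 m from the base axis. Payload 12.5 kg.
Tool frame: the origin (TCP) lies between the finger pads; the fingertips stand 17 mm ahead of it and the grasp point (between the pads) lies 2 mm behind it; z points along the fingers, y is the line along which they close (so a half turn about z gives the same grasp; the last joint's range is limited). The gripper opens to 85 mm and grips with 20 to 120 N. Pads are 22 mm wide; open, the fingers measure 114 mm over their backs; the gripper's body (76 mm by 85 mm) begins 54 mm behind the grasp point. The pads swing forward as they close: fully open they stand 13 mm farther back than shut.
Start: joints at [1.09, 0.351, 1.652, -0, 1.139, -0.085], TCP at [0.212, 0.507, 0.248] pointing down, gripper open.
Joint ranges: [-2.75, 2.75], [-0.79, 2.1], [0.01, 2.65], [-1.57, 4.71], [0.07, 3.14], [-2.87, 2.87]. Speed limits (rad/s): [2.22, 2.22, 2.79, 3.14, 3.14, 3.14].

INTERFACE

Orientations are given as [roll, pitch, yaw] about the fixed x, y, z axes, in that order (R = Rz(yaw) Ry(pitch) Rx(roll)).
In Python, from station import ctrl gives the robot as it stands. The module is installed in compiled form; this text tells all that it offers.
- The arm moves only by the tool servo_tool, never from a script. Its argument "increments" is a list that holds one entry, the list of rows, each a list of 4 numbers: the shift along the tool's x, y, z in cm, then the turn about the tool's z in degrees. A call has 1 to 20 rows; each row shifts and turns the commanded pose from where the row before left it, along the tool's axes as they then stand; what a row does not reach is not made up. A row lasts 1/10 s, in which the tool goes at most 50 mm and 8.59 degrees, less where a joint would pass 70% of its speed; a pose out of reach is approached as far as the arm can. A call is refused whole if a number of a shift passes 5 or a number of a turn 8.59, either way. A call with a gripper value outside its range is refused whole. "hand" is the closure, from 0 (fully open) to 1 (shut), set as the call begins (left out, the last holds). The fingers move at their own pace and stop on an object; "squeeze" is the grip in N (left out, the last holds). Time passes only in rows, so rows that do not move let the fingers close. It gives the time, the measured TCP pose, the force, the opening and the grip force at its end, in the units of the state.
- ctrl.state(): the state, without advancing time (a new reading comes with each control period).
- ctrl.grab_frame(name): name is "scene" or "side" or "wrist"; returns a dict with "color" (480x640x3 uint8, red, green, blue), "K" (3x3 intrinsics, pixels), "T" (4x4, takes a point from camera to world coordinates). Camera axes: x right, y down, z forward; pixel columns grow to the right and rows downward; lengths in m; the calibration is good to about 2 mm. A picture is of the moment at which its call begins. There is no depth.
- ctrl.finish_job(): hands the job in; it is judged then, once.
Trained networks look in the newest picture that a camera, given by its name, has taken for a name from the list of things; names that differ only in an ending like _2 or _b are one class to them, and where a whole thing is asked for, a point or a joint stands for the part that bears it (a point fixed in the world has none). Each returns a list of dicts, best first, with "conf" (0 to 1); they miss things now and then, are a little off and sometimes report something else, mostly with a low value. They report only what shows in the picture. A call takes as long as a camera call. They do not tell look-alikes from the thing itself.
- ctrl.look_for(name, camera): "xy" ([column, row] in pixels, amid what is visible of it).
- ctrl.silhouettes(name, camera): "pixels" (480x640 bool, what is visible of it) and "xy" ([column, row] in pixels, amid what is visible of it).
- ctrl.place_of(name, camera): "xy" ([column, row] in pixels: a listed point, or the origin of a listed thing).
The state is a dict: "t": time; "joint_positions": joint angles; "qvel": joint speeds; "joint_torque": joint torques, N m; "eef_pos": TCP position; "ee_rot": TCP orientation; "contact_force": force on the tool from outside, world axes, zero at the start; "moment": the same for the moment, N m; "grip_width": opening from 0.0 (shut) to 1.0 (fully open); "grip_force": force on a finger pad.
Only numpy, scipy, OpenCV 4.12 (cv2) and the standard library are available. Lean on these libraries where they do the work, as an engineer would, in place of code of your own. Each camera call takes 0.05 s, during which the arm holds its last target. There are 200 camera calls.

TASK

Kit the board to match its drawn layout: the cork roll, the rubber sanding block and a filled cardboard box, each lying flat inside the outline drawn for it on the board's cards, lengthwise with the outline, and let go. The three cardboard boxes look alike but only one is filled, so lift them to feel which is heavy; the two empty boxes stay off the board, upright on the bench about where they were. Leave the cutters, the jar and the tape roll where they are.

Things in the scene. Friction and masses are not known exactly. Their poses are not given: they have to be found in the camera images.
- card_roll_spot (a point): template card with a long narrow outline, 132 x 42 mm (6 mm larger all round than the cork roll), with a cross line near each end; the card is 146 x 76 mm, fixed flat on the kit board between two battens, its top 14 mm above the bench; the three cards lie side by side 79 mm apart in any order. This point is the centre of the drawn outline on the card's top; x along the outline's length (and across the board, from front to back), z up
- card_block_spot (a point): template card with a short outline with round corners, 80 x 54 mm (6 mm larger all round than the sanding block); the card is 146 x 76 mm, fixed flat on the kit board between two battens, its top 14 mm above the bench; the three cards lie side by side 79 mm apart in any order. This point is the centre of the drawn outline on the card's top; x along the outline's length (and across the board, from front to back), z up
- card_box_spot (a point): template card with a 112 x 52 mm outline (6 mm larger all round than a box), tape strips and a solid black disc in the middle that stands for a filled box; the card is 146 x 76 mm, fixed flat on the kit board between two battens, its top 14 mm above the bench; the three cards lie side by side 79 mm apart in any order. This point is the centre of the drawn outline on the card's top; x along the outline's length (and across the board, from front to back), z up
- kit_board: the fixed plywood kit board, 176 (x) x 240 (y) x 12 mm, that carries the three cards; along its front and back edges runs a batten 14 mm wide, its top 24 mm above the bench (12 mm above the plywood); the sides are open. A stiff cable loop lies on the bench beyond its left end: keep the fingers off it. Origin: centre of its underside on the bench, z up
- box_a_mid (a point): closed plain cardboard box, 100 long (its x axis) x 40 wide (y) x 40 mm high, paper tape on the lid; one of three that look exactly alike. One of the three, and it can be any of them, holds a loose steel part and weighs 0.28 to 0.42 kg in all; the two empties weigh under 0.1 kg each. Only lifting tells. This point is its centre, 20 mm above its underside, z up
- box_b_mid (a point): closed plain cardboard box, 100 long (its x axis) x 40 wide (y) x 40 mm high, paper tape on the lid; one of three that look exactly alike. One of the three, and it can be any of them, holds a loose steel part and weighs 0.28 to 0.42 kg in all; the two empties weigh under 0.1 kg each. Only lifting tells. This point is its centre, 20 mm above its underside, z up
- box_c_mid (a point): closed plain cardboard box, 100 long (its x axis) x 40 wide (y) x 40 mm high, paper tape on the lid; one of three that look exactly alike. One of the three, and it can be any of them, holds a loose steel part and weighs 0.28 to 0.42 kg in all; the two empties weigh under 0.1 kg each. Only lifting tells. This point is its centre, 20 mm above its underside, z up
- box_a: the body of one cardboard box, origin at the centre of its underside
- box_b: the body of one cardboard box, origin at the centre of its underside
- box_c: the body of one cardboard box, origin at the centre of its underside
- card_box: the body of the card with the disc, 2 mm thick, origin at the centre of its underside
- roll_mid (a point): brown cork roll, 120 mm long (its y axis), 30 mm thick, 0.06 kg, lying on the bench behind the board; it does not roll away. This point is its centre, 15 mm above its underside, z up
- sander_mid (a point): black rubber sanding block, 68 mm long (its y axis) x 42 mm wide (x) x 26 mm high, 0.11 kg, lying on the bench behind the board. This point is its centre, 13 mm above its underside, z up
- roll: the cork roll's body, origin at the centre of its underside
- sander: the sanding block's body, origin at the centre of its underside
- screw_clamp: a fixed tall screw clamp at the bench's right end: an upright bar about 0.5 m high in front of the bench's corner and a red-handled spindle 0.35 m high to the right of the boxes; keep the arm clear of it
- post_foot (a point): foot of a fixed tall wooden post of the model railway's ramp, 58 (x) x 64 (y) mm and over 0.3 m high, on the bench; the ramp board runs to the left of and behind it, beyond x = 0.72. This point is the centre of the post at bench height, axes as the bench's; draw the arm back towards the robot before swinging past it
- cutters: bystander: red-handled side cutters, 189 mm long, 14 mm high, lying to the right of the boxes; origin under its middle
- jar: bystander: small jar, 38 mm wide, 46 mm high, between the boxes and the things behind the board; origin at the centre of its underside
- tape: bystander: green tape roll, 73 mm wide, 18 mm high, lying flat behind the board's left end; origin at the centre of its underside
Not all that is in view belongs to the job. Leave any red look-alike of the sander alone.

How it is judged:
By the outcome, as a careful person would: the job done as asked, in the order asked, and still so for the second after the job is handed in, with the robot touching nothing.
It also fails if it takes over 72 s, if anything falls off the work surface, if the arm or the gripper's body presses on something with over 40 N, if the wrist force passes 120 N, or if a joint passes its speed limit or range.

## Working session

There is one attempt and no reset: what is moved stays moved. The work goes in short steps, Python scripts to look and compute and a tool call to move; the robot and the scene stay as the last step left them, time stands still between calls to the robot, and variables do not carry over. Pictures are saved under pics/ and viewed, at most 14 in all, crops included, and the job is handed in when it is done.

Besides the shell and the picture viewer there is one more tool, called after ">>>" as a command line: name --argument value ..., lists and objects as JSON in quotes. servo_tool: Moves the arm, as the interface text tells. Its arguments: {"type":"object","properties":{"increments":{"type":"array"},"hand":{"type":"number"},"squeeze":{"type":"number"}},"required":["increments"]}

```bash
mkdir -p pics; cat > h.py <<'E'
from station import ctrl
import numpy as np, cv2
def ray(f,xy,z):
    K,T=f["K"],f["T"]; d=T[:3,:3]@np.linalg.inv(K)@np.array([xy[0],xy[1],1.]); o=T[:3,3]
    return o+d*(z-o[2])/d[2]
def save(f,n): cv2.imwrite(f"pics/{n}.png",f["color"][:,:,::-1])
E
python3 - <<'E'
from h import *
s=ctrl.state(); print(s)
Z=dict(card_roll_spot=.014,card_block_spot=.014,card_box_spot=.014,box_a_mid=.02,roll_mid=.015,sander_mid=.013,post_foot=0,cutters=0,jar=0,tape=0,kit_board=0)
for c in("scene","side"):
    f=ctrl.grab_frame(c); save(f,c); print(c,f["T"][:3,3].round(2))
    for n,z in Z.items():
        for r in ctrl.place_of(n,c)[:5]:
            print(n,np.round(r["xy"]),round(r["conf"],2),ray(f,r["xy"],z)[:2].round(3))
E
```

```text
{'t': 0.0, 'joint_positions': array([ 1.09038726e+00,  3.51269268e-01,  1.65243986e+00, -1.12547780e-05,
        1.13909555e+00, -8.45998289e-02]), 'qvel': array([-0.0006801 ,  0.00049938, -0.0019624 ,  0.00047031, -0.00084246,
       -0.00057406]), 'joint_torque': array([ 1.44671496e-03, -5.06110203e+01, -2.91405487e+01, -3.79376411e-05,
        4.58165960e-03, -1.53192179e-06]), 'eef_pos': array([0.21188653, 0.50720279, 0.24773433]), 'ee_rot': array([-3.14038411e+00, -9.22342740e-05,  2.74578808e+00]), 'contact_force': array([-0.40920341, -0.33834306,  0.43363829]), 'moment': array([ 0.041418  , -0.01568393, -0.02414399]), 'grip_force': 0.0, 'grip_width': 1.0046625820333486}
scene [-0.03 -0.72  0.73]
card_roll_spot [273. 237.] 0.76 [0.462 0.019]
card_roll_spot [268. 163.] 0.33 [0.647 0.293]
card_block_spot [234. 207.] 0.85 [0.46  0.176]
roll_mid [323. 195.] 0.69 [0.66  0.071]
sander_mid [288. 174.] 0.76 [0.654 0.211]
sander_mid [416. 238.] 0.56 [ 0.706 -0.195]
sander_mid [272. 240.] 0.35 [0.455 0.015]
post_foot [387. 267.] 0.58 [ 0.596 -0.209]
cutters [432. 279.] 0.65 [ 0.64  -0.298]
jar [339. 229.] 0.58 [ 0.607 -0.045]
jar [285. 175.] 0.53 [0.657 0.228]
tape [267. 162.] 0.77 [0.661 0.317]
tape [287. 177.] 0.63 [0.657 0.217]
side [ 0.33 -1.41  0.8 ]
card_roll_spot [276. 245.] 0.69 [0.457 0.012]
card_block_spot [270. 222.] 0.8 [0.455 0.153]
card_box_spot [275. 232.] 0.59 [0.463 0.089]
box_a_mid [272. 283.] 0.92 [ 0.426 -0.184]
box_a_mid [331. 206.] 0.18 [0.649 0.207]
roll_mid [342. 230.] 0.54 [0.65  0.059]
roll_mid [277. 231.] 0.3 [0.469 0.094]
sander_mid [385. 275.] 0.6 [ 0.702 -0.196]
sander_mid [332. 208.] 0.48 [0.652 0.208]
post_foot [340. 234.] 0.42 [0.647 0.066]
cutters [373. 305.] 0.78 [ 0.646 -0.296]
cutters [271. 281.] 0.56 [ 0.426 -0.143]
jar [333. 253.] 0.68 [ 0.605 -0.038]
tape [329. 197.] 0.42 [0.663 0.321]
```

View pics/scene.png

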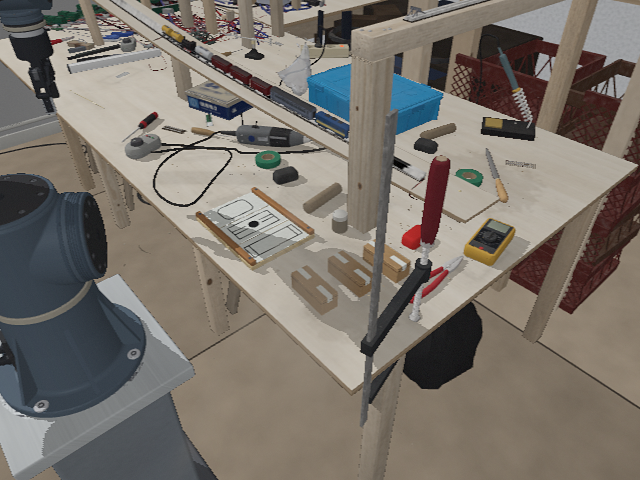

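View pics/side.png

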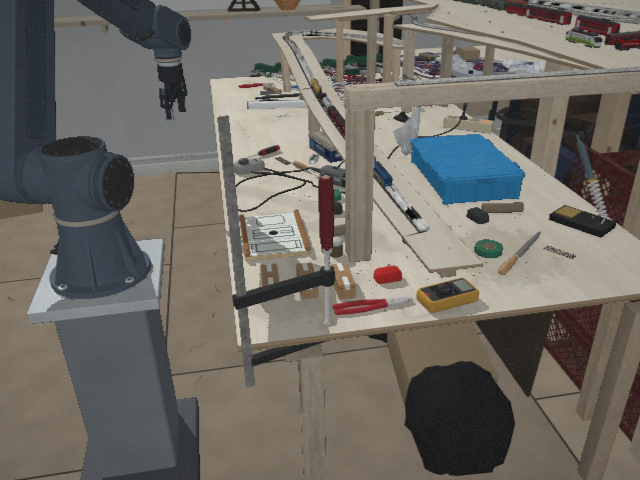

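Scene picture: board at about (255,225); boxes at (312,290), (348,268) and (385,262); cork roll at (323,195); black sander at (286,175). The red look-alike is at (412,237). A far duplicate set sits at (425,145) for the sander, (437,130) for the roll and (468,177) for the tape. The post foot is near (362,225). The side view agrees. Next I move over the work for a close look.

>>> servo_tool --increments '[[[-3.3,-2.75,-0.85,0],[-3.3,-2.75,-0.85,0],[-3.3,-2.75,-0.85,0],[-3.3,-2.75,-0.85,0],[-3.3,-2.75,-0.85,0],[-3.3,-2.75,-0.85,0],[-3.3,-2.75,-0.85,0],[-3.3,-2.75,-0.85,0],[-3.3,-2.75,-0.85,0],[-3.3,-2.75,-0.85,0],[-3.3,-2.75,-0.85,0],[-3.3,-2.75,-0.85,0],[0,0,0,-7.5],[0,0,0,-7.5],[0,0,0,-7.5],[0,0,0,0],[0,0,0,0]]]' --hand 0

```text
t: 2.9
eef_pos: [0.4501, 0.0504, 0.3503]
ee_rot: [-3.142, 0.0, 3.135]
contact_force: [-0.1, -0.6, -0.4]
grip_width: 1.003
grip_force: 0.0
```

```bash
cat >> h.py <<'E'
Z=dict(card_roll_spot=.014,card_block_spot=.014,card_box_spot=.014,box_a_mid=.02,roll_mid=.015,sander_mid=.013,post_foot=0,cutters=0,jar=0,tape=0)
def look(c,names,tag):
    f=ctrl.grab_frame(c); save(f,tag)
    for n in names:
        for r in ctrl.place_of(n,c)[:4]:
            print(n,np.round(r["xy"]),round(r["conf"],2),ray(f,r["xy"],Z[n])[:2].round(3))
    return f
def seg(c,n,f,z,k=3):
    for r in ctrl.silhouettes(n,c)[:k]:
        cs,_=cv2.findContours(r["pixels"].astype(np.uint8),cv2.RETR_EXTERNAL,cv2.CHAIN_APPROX_NONE)
        p=max(cs,key=cv2.contourArea)[:,0,:]
        w=np.array([ray(f,q,z)[:2] for q in p])*1000
        (a,b,ang)=cv2.minAreaRect(w.astype(np.float32))
        print(n,round(r["conf"],2),np.round(r["xy"]),"ctr",np.round(a),"size",np.round(b),"ang",round(ang,1))
E
python3 - <<'E'
from h import *
s=ctrl.state(); print(s["t"],s["eef_pos"],s["ee_rot"],s["joint_positions"].round(2))
f=look("wrist",Z,"w1"); print(f["T"].round(3))
for n,z in(("box_a",.04),("roll",.015),("sander",.026)): seg("wrist",n,f,z,4)
g=ctrl.grab_frame("scene")
for q in((350,232),(363,236),(375,226)): print(ray(g,q,0).round(3))
E
```

```text
2.9 [0.45014355 0.05035414 0.35033263] [-3.14158980e+00  1.05012697e-04  3.13473356e+00] [ 0.01  0.07  1.74 -0.    1.32 -1.56]
card_roll_spot [279. 180.] 0.71 [0.454 0.01 ]
card_block_spot [426. 181.] 0.7 [0.457 0.172]
card_box_spot [358. 184.] 0.89 [0.459 0.097]
card_box_spot [106. 292.] 0.57 [ 0.588 -0.2  ]
card_box_spot [281. 181.] 0.34 [0.455 0.013]
box_a_mid [108. 152.] 0.57 [ 0.421 -0.17 ]
box_a_mid [110. 289.] 0.48 [ 0.581 -0.192]
roll_mid [328. 339.] 0.84 [0.652 0.065]
sander_mid [454. 333.] 0.79 [0.647 0.222]
sander_mid [354. 183.] 0.68 [0.458 0.094]
sander_mid [107. 290.] 0.5 [ 0.585 -0.199]
cutters [ 41. 329.] 0.83 [ 0.644 -0.299]
cutters [524. 341.] 0.23 [0.667 0.318]
jar [242. 300.] 0.55 [ 0.605 -0.041]
tape [523. 342.] 0.77 [0.669 0.316]
[[ 0.007  0.952  0.306  0.372]
 [ 1.    -0.007 -0.001  0.051]
 [ 0.001  0.306 -0.952  0.476]
 [ 0.     0.     0.     1.   ]]
box_a 0.94 [104. 149.] ctr [ 419. -163.] size [115.  45.] ang 87.1
box_a 0.81 [ 99. 300.] ctr [ 584. -195.] size [118.  58.] ang 89.6
box_a 0.72 [104. 228.] ctr [ 503. -176.] size [115.  49.] ang 88.7
roll 0.83 [332. 336.] ctr [654.  67.] size [137.  30.] ang 8.4
sander 0.79 [443. 319.] ctr [631. 204.] size [44. 67.] ang 45.1
sander 0.69 [105. 153.] ctr [ 420. -170.] size [119.  46.] ang 87.5
[ 0.619 -0.07   0.   ]
[ 0.631 -0.101  0.   ]
[ 0.68  -0.093  0.   ]
```

View pics/w1.png

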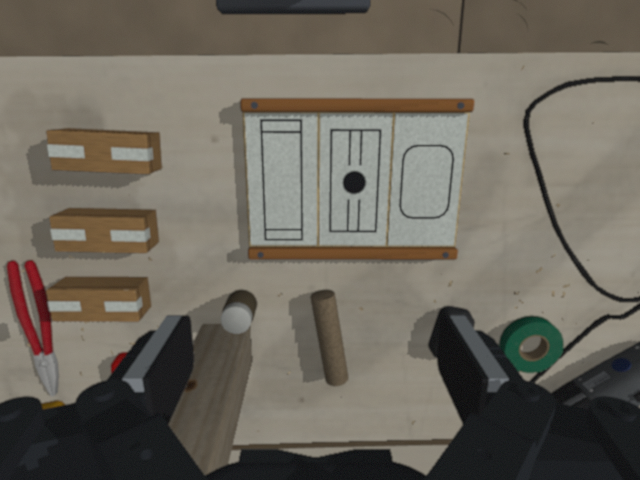

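The wrist view shows the roll card at (281,180), the disc card at (355,182) and the block card at (427,181). The roll is at (330,338), nearly along world x, and the sander at (450,325) is half hidden by a finger. The boxes are at (104,152), (104,230) and (99,300), lying along world y, and the jar is at (240,312) in front of the post.

Candidates:
- **Sander:** black block (450,325) in the wrist view, chosen because it lies behind the board. I leave the red one at (120,362) and the far black one at scene (425,145).
- **Roll:** (330,338) in the wrist view, chosen over the far one at scene (437,130).
- **Boxes:** only three show.

Next I approach above the roll.

>>> servo_tool --increments '[[[-2.9,0.24,2.3,0],[-2.9,0.24,2.3,0],[-2.9,0.24,2.3,0],[-2.9,0.24,2.3,0],[-2.9,0.24,2.3,0],[-2.9,0.24,2.3,0],[-2.9,0.24,2.3,0],[0,0,0,-4.4],[0,0,0,-4.4],[0,0,0,0],[0,0,0,0]]]'

```text
t: 4.75
eef_pos: [0.6532, 0.0665, 0.1893]
ee_rot: [-3.142, 0.0, -2.993]
contact_force: [-0.0, 0.8, 0.6]
grip_width: 1.002
grip_force: 0.0
```

```bash
python3 - <<'E'
from h import *
f=look("wrist",["roll_mid","sander_mid","jar","tape"],"w2")
for n,z in(("roll",.015),("sander",.02)): seg("wrist",n,f,z,2)
E
```

```text
roll_mid [315. 208.] 0.62 [0.649 0.066]
sander_mid [519. 237.] 0.93 [0.649 0.22 ]
jar [175. 126.] 0.72 [ 0.608 -0.043]
tape [623. 272.] 0.85 [0.669 0.319]
roll 0.9 [316. 206.] ctr [654.  67.] size [127.  31.] ang 8.8
sander 0.72 [519. 235.] ctr [648. 214.] size [51. 66.] ang 77.4
```

View pics/w2.png

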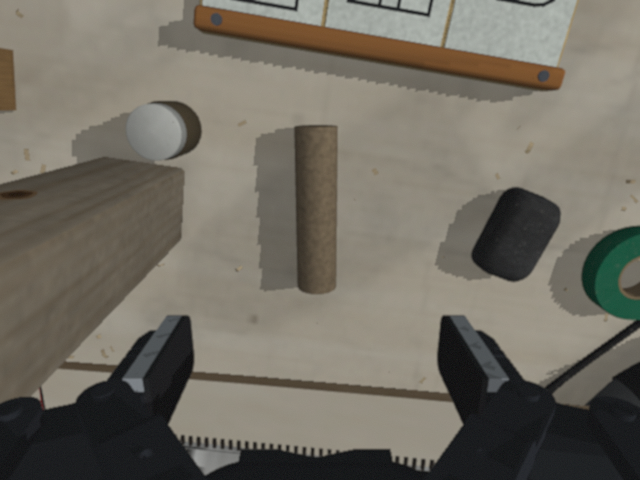

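The close view confirms the cork roll at (316,208), aligned between the fingers. The sander is at (517,234), tilted, and the tape is at (625,272). I'm grasping the roll.

>>> servo_tool --increments '[[[0,0.05,4,0],[0,0,4,0],[0,0,4,0],[0,0,3,0],[0,0,1.9,0],[0,0,0,0]]]' --squeeze 30

```text
t: 5.7
eef_pos: [0.6519, 0.0669, 0.018]
ee_rot: [3.141, -0.004, -2.991]
contact_force: [0.1, 0.4, 0.0]
grip_width: 0.993
grip_force: 0.0
```

>>> servo_tool --increments '[[[0,0,0,0],[0,0,0,0],[0,0,0,0],[0,0,0,0],[0,0,0,0],[0,0,0,0],[0,0,0,0],[0,0,0,0]]]' --hand 1

```text
t: 6.5
eef_pos: [0.6538, 0.067, 0.0215]
ee_rot: [-3.141, 0.002, -2.991]
contact_force: [-1.3, -0.4, 6.8]
grip_width: 0.342
grip_force: 31.1
```

>>> servo_tool --increments '[[[0,0,-4,0],[0,0,-4,0],[0,0,-4,0],[0,0,-2,4.2],[0,0,0,4.2],[0,0,0,0]]]'

```text
t: 7.1
eef_pos: [0.6532, 0.067, 0.1611]
ee_rot: [3.142, 0.001, -3.139]
contact_force: [-0.5, -0.0, -1.3]
grip_width: 0.345
grip_force: 30.1
```

>>> servo_tool --increments '[[[3.9,0.33,-2,0],[3.9,0.33,-2,0],[3.9,0.33,-2,0],[3.9,0.33,-2,0],[3.9,0.33,-2,0],[3.9,0.33,-2,0],[3.9,0.33,-2,0],[0,0,0,0],[0,0,0,0],[0,0,0,0]]]'

```text
t: 8.1
eef_pos: [0.3804, 0.0889, 0.2997]
ee_rot: [-3.141, -0.001, -3.137]
contact_force: [-0.7, -0.3, -0.3]
grip_width: 0.344
grip_force: 30.1
```

```bash
python3 - <<'E'
from h import *
f=look("wrist",["card_roll_spot","card_box_spot","card_block_spot","roll_mid","sander_mid"],"w3")
import pickle; pickle.dump(f,open("w3.pkl","wb"))
E
```

```text
card_roll_spot [240. 256.] 0.8 [0.455 0.012]
card_block_spot [396. 261.] 0.73 [0.459 0.173]
roll_mid [314. 325.] 0.91 [0.534 0.089]
sander_mid [317. 304.] 0.49 [0.509 0.092]
sander_mid [ 61. 359.] 0.45 [ 0.58  -0.196]
```

View pics/w3.png

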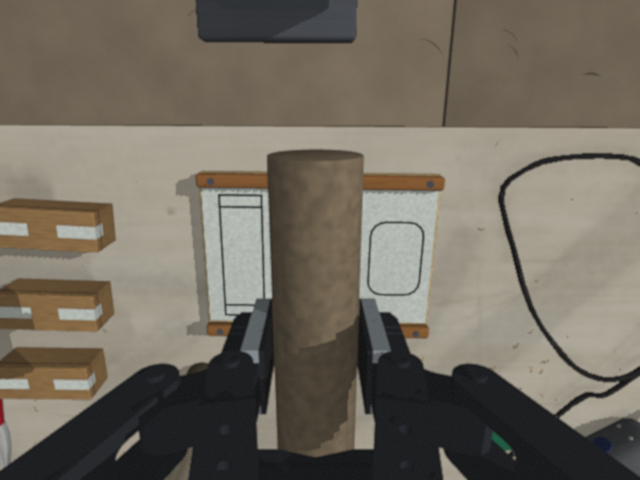

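The held roll hides the disc card. The roll outline's corners are at (218,195), (262,195), (265,315) and (226,315), and the block outline spans columns 368–424 and rows 222–295.

```bash
python3 - <<'E'
from h import *
import pickle; f=pickle.load(open("w3.pkl","rb"))
for q in((218,195),(262,195),(265,315),(226,315),(396,222),(396,295),(368,258),(424,258)): print(q,ray(f,q,.014)[:2].round(4))
E
```

```text
(218, 195) [ 0.3907 -0.0069]
(262, 195) [0.3905 0.0366]
(265, 315) [0.5229 0.0353]
(226, 315) [ 0.5231 -0.0069]
(396, 222) [0.4177 0.1709]
(396, 295) [0.4986 0.1759]
(368, 258) [0.4566 0.1442]
(424, 258) [0.4563 0.2023]
```

>>> servo_tool --increments '[[[-1.57,-1.48,4,0],[-1.57,-1.48,4,0],[-1.57,-1.48,4,0],[-1.57,-1.48,4,0],[-1.57,-1.48,4,0],[0,0,2,0.2],[0,0,2,0],[0,0,1.7,0],[0,0,0,0],[0,0,0,0]]]'

```text
t: 9.4
eef_pos: [0.4589, 0.0153, 0.0434]
ee_rot: [3.142, -0.001, -3.141]
contact_force: [0.2, 0.3, -0.5]
grip_width: 0.345
grip_force: 30.0
```

>>> servo_tool --increments '[[[0,-0.08,0.5,0],[0,0,0.2,0],[0,0,0,0]]]'

```text
t: 9.7
eef_pos: [0.459, 0.0145, 0.0365]
ee_rot: [-3.142, 0.0, -3.141]
contact_force: [-0.2, 0.2, -0.3]
grip_width: 0.344
grip_force: 30.0
```

>>> servo_tool --increments '[[[0,0,0,0],[0,0,0,0],[0,0,0,0],[0,0,0,0]]]' --hand 0.4

```text
t: 10.1
eef_pos: [0.4589, 0.0145, 0.0364]
ee_rot: [-3.142, 0.0, -3.141]
contact_force: [0.0, -0.1, 0.3]
grip_width: 0.601
grip_force: 0.0
```

>>> servo_tool --increments '[[[0,0,-2,0],[0,0,-4,0],[0,0,-4,0],[0,0,-4,0],[0,0,0,0]]]'

```text
t: 10.6
eef_pos: [0.461, 0.0144, 0.1808]
ee_rot: [-3.141, 0.008, -3.141]
contact_force: [0.7, -0.3, -0.7]
grip_width: 0.6
grip_force: 0.0
```

>>> servo_tool --increments '[[[-3,3.37,-0.2,0],[-3,3.37,-0.2,0],[-3,3.37,-0.2,0],[-3,3.37,-0.2,0],[-3,3.37,-0.2,0],[-3,3.37,-0.2,0],[0,0,0,0],[0,0,0,0]]]' --hand 0.1

```text
t: 11.4
eef_pos: [0.6384, 0.2171, 0.1868]
ee_rot: [-3.141, -0.002, -3.14]
contact_force: [-0.4, 0.5, 0.9]
grip_width: 0.898
grip_force: 0.0
```

```bash
python3 - <<'E'
from h import *
f=look("wrist",["sander_mid","tape"],"w4")
for z in(.013,.026): seg("wrist","sander",f,z,2)
r=ctrl.silhouettes("sander","wrist")[0]; x,y=np.array(r["xy"]).astype(int)
im=f["color"][:,:,::-1][max(0,y-100):y+100,max(0,x-130):x+130]; print(max(0,x-130),max(0,y-100))
cv2.imwrite("pics/w4c.png",cv2.resize(im,None,fx=2.5,fy=2.5))
E
```

```text
sander_mid [320. 232.] 0.6 [0.652 0.22 ]
tape [445. 245.] 0.67 [0.667 0.318]
sander 0.95 [320. 229.] ctr [649. 218.] size [42. 71.] ang 78.1
sander 0.95 [320. 229.] ctr [645. 218.] size [40. 67.] ang 78.1
189 128
```

View pics/w4c.png

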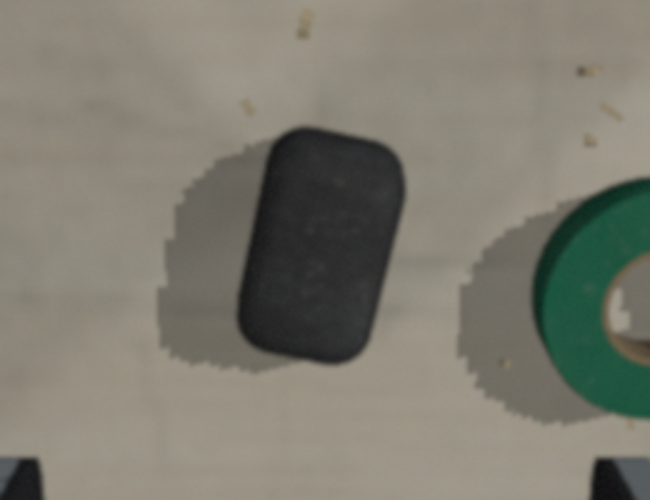

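The crop shows the black sander block, its length tilted about 12° from world x, with the tape clear to its right. I'm grasping it.

>>> servo_tool --increments '[[[-1.0,0.1,0,0],[0,0,0,6],[0,0,3,5.9],[0,0,4,0],[0,0,4,0],[0,0,3.5,0],[0,0,1.8,0],[0,0,0,0]]]'

```text
t: 12.5
eef_pos: [0.6476, 0.2172, 0.0232]
ee_rot: [-3.14, -0.003, 2.934]
contact_force: [-1.1, 0.4, 0.8]
grip_width: 0.903
grip_force: 0.0
```

>>> servo_tool --increments '[[[0,0,0,0],[0,0,0,0],[0,0,0,0],[0,0,0,0],[0,0,0,0],[0,0,0,0],[0,0,0,0]]]' --hand 1

```text
t: 13.2
eef_pos: [0.6498, 0.2181, 0.0276]
ee_rot: [3.14, 0.003, 2.934]
contact_force: [-2.3, -0.2, 6.7]
grip_width: 0.458
grip_force: 30.2
```

>>> servo_tool --increments '[[[0,0,-4,0],[0,0,-4,0],[0,0,-4,-6],[0,0,0,-5.9],[0,0,0,0],[0,0,0,0]]]'

```text
t: 13.8
eef_pos: [0.6484, 0.2177, 0.1451]
ee_rot: [-3.141, -0.001, 3.139]
contact_force: [-1.3, 0.1, -1.1]
grip_width: 0.452
grip_force: 31.3
```

>>> servo_tool --increments '[[[3.8,-0.9,0,0],[3.8,-0.9,0,0],[3.8,-0.9,0,0],[3.8,-0.9,0,0],[3.8,-0.9,0,0],[0,0,3,0],[0,0,4,0],[0,0,2,0],[0,0,0,0],[0,0,0,0]]]'

```text
t: 14.8
eef_pos: [0.4587, 0.1727, 0.0554]
ee_rot: [-3.141, -0.001, 3.141]
contact_force: [-0.2, 0.4, -1.4]
grip_width: 0.455
grip_force: 31.3
```

>>> servo_tool --increments '[[[0,0,1,0],[0,0,0.3,0],[0,0,0,0],[0,0,0,0]]]'

```text
t: 15.2
eef_pos: [0.4589, 0.1728, 0.0426]
ee_rot: [3.142, 0.0, -3.141]
contact_force: [0.3, 1.1, -0.9]
grip_width: 0.457
grip_force: 31.3
```

>>> servo_tool --increments '[[[0,0,0,0],[0,0,0,0],[0,0,0,0],[0,0,0,0]]]' --hand 0.25

```text
t: 15.6
eef_pos: [0.4589, 0.1727, 0.0424]
ee_rot: [3.142, 0.0, -3.141]
contact_force: [-0.3, 0.2, 0.4]
grip_width: 0.75
grip_force: 0.0
```

>>> servo_tool --increments '[[[0,0,-2,0],[0,0,-4,0],[0,0,-4,0],[0,0,-4,0],[0,0,-4,0],[0,0,-4,0],[4,-2,-2,0],[4,-2,0,0],[0,-2,0,0],[0,0,0,0],[0,0,0,0]]]'

```text
t: 16.7
eef_pos: [0.379, 0.1127, 0.2825]
ee_rot: [3.141, 0.001, 3.141]
contact_force: [0.4, 0.5, 0.0]
grip_width: 0.751
grip_force: 0.0
```

```bash
python3 - <<'E'
from h import *
f=look("wrist",["box_a_mid","card_box_spot","post_foot","jar"],"w5")
for n,z in(("box_a",.04),("roll",.029),("sander",.04)): seg("wrist",n,f,z,4)
E
```

```text
box_a_mid [ 19. 233.] 0.57 [ 0.421 -0.171]
box_a_mid [212. 270.] 0.37 [0.46 0.01]
card_box_spot [297. 268.] 0.81 [0.46  0.095]
box_a 0.98 [ 43. 233.] ctr [ 416. -138.] size [80. 51.] ang 86.0
box_a 0.76 [ 31. 379.] ctr [ 579. -174.] size [90. 66.] ang 89.9
box_a 0.69 [232. 254.] ctr [446.  21.] size [ 72. 135.] ang 89.5
box_a 0.6 [ 41. 316.] ctr [ 498. -155.] size [90. 60.] ang 89.9
roll 0.56 [214. 255.] ctr [457.  15.] size [127.  31.] ang 0.4
sander 0.6 [380. 271.] ctr [452. 171.] size [70. 41.] ang 0.7
```

View pics/w5.png

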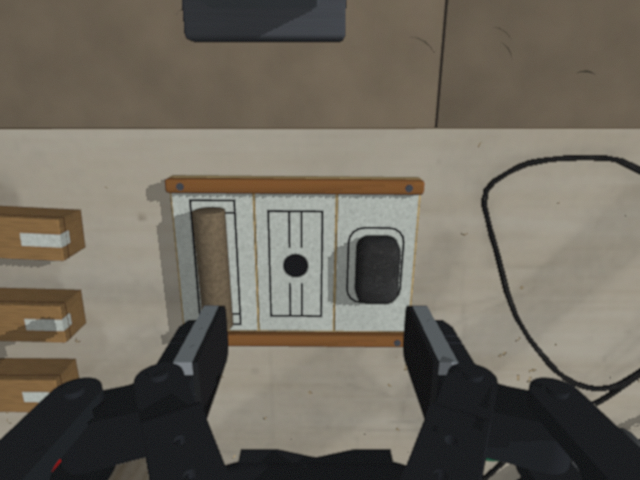

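The roll at (211,265) and sander at (378,270) sit inside their outlines, and the disc is at (296,265). The network puts the disc card at (0.460, 0.095). Now I look at the boxes with the hand turned to close along world x.

>>> servo_tool --increments '[[[-2,-3.55,0,0],[-2,-3.55,0,0],[-2,-3.55,0,0],[-2,-3.55,0,0],[-2,-3.55,0,0],[-2,-3.55,0,0],[0,0,0,8.5],[0,0,0,8.5],[0,0,0,8.5],[0,0,0,8.5],[0,0,0,8.5],[0,0,0,8.5],[0,0,0,8.5],[0,0,0,8.5],[0,0,0,8.5],[0,0,0,8.5],[0,0,0,5],[0,0,0,0],[0,0,0,0]]]' --hand 0.2

```text
t: 19.0
eef_pos: [0.4989, -0.1002, 0.2822]
ee_rot: [-3.141, -0.0, 1.574]
contact_force: [1.5, 0.2, -0.9]
grip_width: 0.801
grip_force: 0.0
```

```bash
python3 - <<'E'
from h import *
f=look("wrist",["box_a_mid","cutters"],"w6")
for r in ctrl.silhouettes("box_a","wrist")[:4]: print(np.round(r["xy"]),r["conf"])
import pickle; pickle.dump(f,open("w6.pkl","wb"))
g=ctrl.grab_frame("scene")
print(ray(g,(417,318),0).round(3))
E
```

```text
box_a_mid [234. 260.] 0.67 [ 0.42 -0.17]
[235. 257.] 0.94
[326. 275.] 0.63
[406. 285.] 0.62
[402. 360.] 0.31
[ 0.532 -0.348  0.   ]
```

View pics/w6.png

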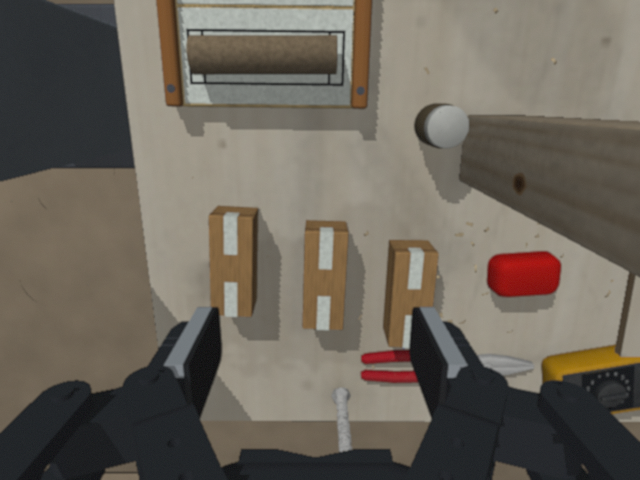

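The wrist view shows box A with its lid tape from (231,213) to (231,316), box B from (327,228) to (322,330), and box C from (417,248) to (407,347). The roll looks inside its outline at (265,55).

```bash
python3 - <<'E'
from h import *
import pickle; f=pickle.load(open("w6.pkl","rb"))
for a,b in(((231,213),(231,316)),((327,228),(322,330)),((417,248),(407,347))):
    p,q=ray(f,a,.04)[:2],ray(f,b,.04)[:2]; d=p-q
    print((p+q)/2,np.linalg.norm(d),np.degrees(np.arctan2(d[1],d[0])))
for q in((189,54),(338,54)): print(ray(f,q,.029)[:2])
for q in((187,57),(344,57)): print(ray(f,q,.014)[:2])
E
```

```text
[ 0.42057145 -0.16877203] 0.10318731314794646 86.70023544700777
[ 0.50784008 -0.18320101] 0.10440095579767746 87.9575422090335
[ 0.59168975 -0.20210523] 0.10426586471057064 88.89002631267022
[0.39443733 0.01511936]
[0.51741197 0.01547416]
[0.38838589 0.01420998]
[0.52336061 0.01459922]
```

>>> servo_tool --increments '[[[-2.3,-2.62,0,0],[-2.3,-2.62,0,0],[-2.3,-2.62,0,0],[0,0,4,3.5],[0,0,4.5,0],[0,0,4.5,0],[0,0,4.5,0],[0,0,4.2,0],[0,0,2.5,0],[0,0,1,0],[0,0,0,0]]]'

```text
t: 20.35
eef_pos: [0.42, -0.1691, 0.0297]
ee_rot: [-3.14, -0.001, 1.51]
contact_force: [0.7, -0.7, 0.7]
grip_width: 0.803
grip_force: 0.0
```

>>> servo_tool --increments '[[[0,0,0,0],[0,0,0,0],[0,0,0,0],[0,0,0,0],[0,0,0,0],[0,0,0,0]]]' --hand 1 --squeeze 25

```text
t: 20.95
eef_pos: [0.4211, -0.1697, 0.0317]
ee_rot: [3.139, 0.001, 1.51]
contact_force: [-0.9, 0.3, 8.4]
grip_width: 0.465
grip_force: 26.0
```

>>> servo_tool --increments '[[[0,0,-1.5,0],[0,0,-1.5,0],[0,0,0,0],[0,0,0,0],[0,0,0,0],[0,0,0,0],[0,0,0,0]]]'

```text
t: 21.65
eef_pos: [0.4201, -0.1692, 0.0599]
ee_rot: [-3.141, -0.0, 1.51]
contact_force: [0.5, -0.7, -1.4]
grip_width: 0.463
grip_force: 25.8
```

>>> servo_tool --increments '[[[0,0,0,0]]]'

```text
t: 21.75
eef_pos: [0.4202, -0.1692, 0.06]
ee_rot: [-3.141, -0.0, 1.51]
contact_force: [-1.2, -0.3, -1.0]
grip_width: 0.461
grip_force: 25.8
```

>>> servo_tool --increments '[[[0,0,0,0]]]'

```text
t: 21.85
eef_pos: [0.4203, -0.1693, 0.0601]
ee_rot: [-3.141, -0.0, 1.51]
contact_force: [0.4, -0.6, -1.0]
grip_width: 0.46
grip_force: 25.8
```

Box A reads about 1 N, so it is empty. I set it back and go to B.

>>> servo_tool --increments '[[[0,0,1.5,0],[0,0,1.3,0],[0,0,0,0],[0,0,0,0]]]'

```text
t: 22.25
eef_pos: [0.4201, -0.1692, 0.0318]
ee_rot: [-3.141, -0.0, 1.51]
contact_force: [0.6, 0.8, -1.1]
grip_width: 0.468
grip_force: 26.8
```

>>> servo_tool --increments '[[[0,0,0,0],[0,0,0,0],[0,0,0,0],[0,0,0,0],[0,0,-2.5,0],[0,0,-4,0],[0,0,-1,0],[-0.42,4.42,0,0],[-0.42,4.42,0,-1.2],[0,0,0,0],[0,0,3,0],[0,0,3.5,0],[0,0,1,0],[0,0,0,0]]]' --hand 0.2

```text
t: 23.65
eef_pos: [0.5069, -0.1826, 0.0311]
ee_rot: [-3.139, -0.001, 1.531]
contact_force: [0.3, -0.7, -0.5]
grip_width: 0.797
grip_force: 0.0
```

>>> servo_tool --increments '[[[0,0,0,0],[0,0,0,0],[0,0,0,0],[0,0,0,0],[0,0,0,0],[0,0,0,0]]]' --hand 1

```text
t: 24.25
eef_pos: [0.5088, -0.1834, 0.0338]
ee_rot: [3.139, 0.001, 1.531]
contact_force: [-0.6, 0.3, 8.6]
grip_width: 0.462
grip_force: 26.5
```

>>> servo_tool --increments '[[[0,0,-1.5,0],[0,0,-1.5,0],[0,0,0,0],[0,0,0,0],[0,0,0,0],[0,0,0,0],[0,0,0,0]]]'

```text
t: 24.95
eef_pos: [0.5078, -0.1829, 0.0619]
ee_rot: [-3.141, -0.0, 1.531]
contact_force: [0.7, -1.2, -0.5]
grip_width: 0.467
grip_force: 25.6
```

>>> servo_tool --increments '[[[0,0,0,0]]]'

```text
t: 25.05
eef_pos: [0.5079, -0.183, 0.062]
ee_rot: [-3.141, -0.0, 1.531]
contact_force: [-0.9, 0.2, -1.1]
grip_width: 0.461
grip_force: 25.6
```

>>> servo_tool --increments '[[[0,0,0,0]]]'

```text
t: 25.15
eef_pos: [0.508, -0.183, 0.0621]
ee_rot: [-3.141, -0.0, 1.531]
contact_force: [-0.3, 0.0, 0.2]
grip_width: 0.461
grip_force: 25.6
```

Box B is empty too, so C should be the filled one. First I check the post's foot.

```bash
python3 - <<'E'
from h import *
import pickle; f=pickle.load(open("w6.pkl","rb"))
for q in((465,113),(460,182)): print(ray(f,q,0)[:2])
g=ctrl.grab_frame("scene")
for q in((346,226),(363,236),(378,228)): print(ray(g,q,0)[:2])
for c in("scene","side"):
  f=ctrl.grab_frame(c)
  for r in ctrl.place_of("post_foot",c)[:3]: print(c,r["xy"],r["conf"],ray(f,r["xy"],0)[:2])
cv2.imwrite("pics/s2c.png",cv2.resize(g["color"][180:340,270:470,::-1],None,fx=3.5,fy=3.5))
E
```

```text
[ 0.63726866 -0.03163082]
[ 0.63952422 -0.09593839]
[ 0.62773092 -0.04711678]
[ 0.63143326 -0.10070829]
[ 0.67941731 -0.10265516]
scene [252.2, 221.0] 0.57 [0.47088718 0.11643577]
scene [347.0, 262.1] 0.47 [ 0.54124228 -0.14216182]
side [269.5, 223.2] 0.65 [0.45681522 0.17632932]
side [343.8, 282.1] 0.23 [ 0.60122053 -0.18562333]
```

View pics/s2c.png

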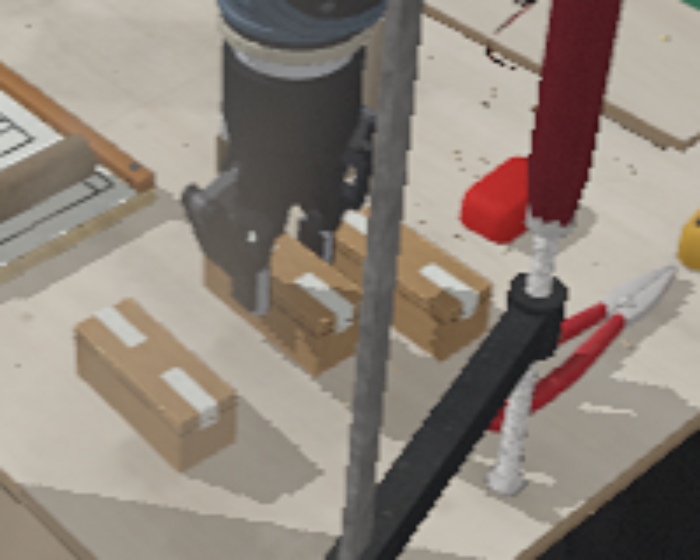

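B is held clear, and the post foot spans x 0.637–0.695, y −0.03 to −0.10, so there is room. I set B back and take C.

>>> servo_tool --increments '[[[0,0,1.5,0],[0,0,1.3,0],[0,0,0,0],[0,0,0,0]]]'

```text
t: 25.8
eef_pos: [0.5075, -0.1828, 0.033]
ee_rot: [-3.14, -0.001, 1.531]
contact_force: [-0.8, 0.3, -0.1]
grip_width: 0.462
grip_force: 27.2
```

>>> servo_tool --increments '[[[0,0,0,0],[0,0,0,0],[0,0,0,0],[0,0,0,0],[0,0,-2.5,0],[0,0,-4,0],[0,0,-1,0],[-0.78,4.23,0,0],[-0.78,4.23,0,-1],[0,0,0,0],[0,0,3,0],[0,0,3.5,0],[0,0,1.2,0],[0,0,0,0]]]' --hand 0.2

```text
t: 27.2
eef_pos: [0.5907, -0.2015, 0.0307]
ee_rot: [-3.138, -0.001, 1.548]
contact_force: [0.4, 1.2, -0.3]
grip_width: 0.805
grip_force: 0.0
```

>>> servo_tool --increments '[[[0,0,0,0],[0,0,0,0],[0,0,0,0],[0,0,0,0],[0,0,0,0],[0,0,0,0]]]' --hand 1 --squeeze 40

```text
t: 27.8
eef_pos: [0.5928, -0.2024, 0.0341]
ee_rot: [3.139, 0.001, 1.549]
contact_force: [-1.8, 0.7, 5.6]
grip_width: 0.463
grip_force: 41.9
```

>>> servo_tool --increments '[[[0,0,-1.5,0],[0,0,-1.5,0],[0,0,0,0],[0,0,0,0],[0,0,0,0],[0,0,0,0],[0,0,0,0]]]'

```text
t: 28.5
eef_pos: [0.5917, -0.2019, 0.0618]
ee_rot: [-3.141, -0.0, 1.549]
contact_force: [0.4, -0.3, -3.5]
grip_width: 0.457
grip_force: 41.3
```

>>> servo_tool --increments '[[[0,0,0,0]]]'

```text
t: 28.6
eef_pos: [0.5918, -0.2019, 0.062]
ee_rot: [-3.141, -0.0, 1.548]
contact_force: [-0.5, 0.5, -2.9]
grip_width: 0.458
grip_force: 41.3
```

C reads about 3.2 N, so it is the filled box. I carry it back, turn it and bring it over the disc card.

>>> servo_tool --increments '[[[0,0,-4,0],[0,0,-4,0],[2.45,-2.26,0,0],[2.45,-2.26,0,0],[2.45,-2.26,0,0],[2.45,-2.26,0,0],[2.45,-2.26,0,0],[2.45,-2.26,0,0],[0,0,0,-8.3],[0,0,0,-8.3],[0,0,0,-8.3],[0,0,0,-8.3],[0,0,0,-8.3],[0,0,0,-8.3],[0,0,0,-8.3],[0,0,0,-8.3],[0,0,0,-8.3],[0,0,0,-8.3],[0,0,0,-8.3]]]'

```text
t: 30.5
eef_pos: [0.4597, -0.052, 0.1423]
ee_rot: [-3.142, 0.0, -3.135]
contact_force: [-0.2, -0.2, -2.4]
grip_width: 0.458
grip_force: 45.0
```

>>> servo_tool --increments '[[[0,2.4,0,0],[0,2.4,0,0],[0,2.4,0,0],[0,2.4,0,0],[0,2.4,0,0],[0,2.4,0,0],[0,0,0,0],[0,0,0,0]]]'

```text
t: 31.3
eef_pos: [0.4596, 0.0922, 0.1423]
ee_rot: [-3.141, 0.0, -3.14]
contact_force: [-0.6, -1.2, -3.8]
grip_width: 0.456
grip_force: 45.1
```

>>> servo_tool --increments '[[[0.15,0.15,4,0],[0,0,3.5,0],[0,0,1,0],[0,0,0.5,0],[0,0,0.3,0],[0,0,0,0],[0,0,0,0]]]'

```text
t: 32.0
eef_pos: [0.4588, 0.0935, 0.0503]
ee_rot: [3.141, 0.002, -3.141]
contact_force: [0.5, -0.8, -4.2]
grip_width: 0.461
grip_force: 46.3
```

>>> servo_tool --increments '[[[0,0,0.15,0],[0,0,0.1,0],[0,0,0,0],[0,0,0,0]]]'

```text
t: 32.4
eef_pos: [0.4586, 0.0936, 0.0481]
ee_rot: [3.141, 0.001, -3.141]
contact_force: [-4.4, -1.1, 16.4]
grip_width: 0.455
grip_force: 48.7
```

>>> servo_tool --increments '[[[0,0,0,0],[0,0,0,0],[0,0,0,0],[0,0,0,0]]]' --hand 0.35

```text
t: 32.8
eef_pos: [0.4582, 0.0935, 0.0468]
ee_rot: [3.142, 0.0, -3.141]
contact_force: [-0.7, -0.7, -0.1]
grip_width: 0.651
grip_force: 0.0
```

>>> servo_tool --increments '[[[0,0,-2,0],[0,0,-4,0],[0,0,-4,0],[0,0,-4,0],[0,0,-4,0],[0,0,-4,0],[2,0,-4,0],[4,0,0,0],[4,0,0,0],[0,0,0,0],[0,0,0,0]]]'

```text
t: 33.9
eef_pos: [0.358, 0.0935, 0.3072]
ee_rot: [3.141, 0.001, -3.141]
contact_force: [0.4, -0.0, 0.3]
grip_width: 0.644
grip_force: 0.0
```

```bash
python3 - <<'E'
from h import *
f=look("wrist",["card_roll_spot","card_block_spot","box_a_mid"],"w7")
for n,z in(("box_a",.054),("roll",.029),("sander",.04)): seg("wrist",n,f,z,4)
cv2.imwrite("pics/w7c.png",cv2.resize(f["color"][150:390,100:440,::-1],None,fx=2.3,fy=2.3))
E
```

```text
card_roll_spot [240. 274.] 0.92 [0.456 0.013]
box_a_mid [ 60. 246.] 0.75 [ 0.422 -0.169]
box_a 0.91 [314. 284.] ctr [455.  93.] size [112.  39.] ang 0.8
box_a 0.69 [ 57. 321.] ctr [ 490. -164.] size [116.  57.] ang 87.9
box_a 0.63 [ 58. 244.] ctr [ 410. -151.] size [114.  50.] ang 86.7
roll 0.85 [242. 271.] ctr [459.  15.] size [132.  31.] ang 0.3
roll 0.72 [321. 206.] ctr [377.  95.] size [235.  30.] ang 88.8
roll 0.69 [ 57. 247.] ctr [ 418. -167.] size [121.  55.] ang 86.0
sander 0.95 [391. 278.] ctr [452. 170.] size [43. 70.] ang 90.0
sander 0.47 [ 76. 454.] ctr [ 676. -185.] size [ 4. 21.] ang 46.1
sander 0.47 [380. 248.] ctr [447. 167.] size [ 71. 136.] ang 89.5
```

View pics/w7c.png

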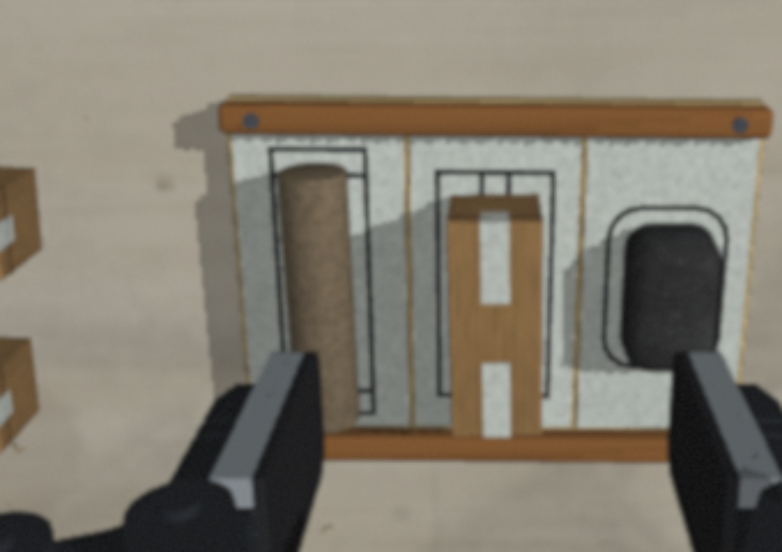

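```bash
python3 - <<'E'
from h import *
f=ctrl.grab_frame("wrist")
P=lambda c,r,z: print((c,r),z,ray(f,(c/2.3+100,r/2.3+150),z)[:2].round(4))
P(495,172,.014);P(495,196,.014);P(495,214,.054);P(495,437,.054);P(448,300,.054);P(541,300,.054);P(437,300,.014);P(552,300,.014);P(495,396,.014)
print("roll");P(318,149,.014);P(318,166,.029);P(318,412,.014);P(340,432,.029)
print("sander");P(672,207,.014);P(672,226,.036);P(672,369,.036);P(605,290,.014);P(723,290,.014);P(622,290,.036);P(720,290,.036)
E
```

```text
(495, 172) 0.014 [0.4011 0.0937]
(495, 196) 0.014 [0.4123 0.0937]
(495, 214) 0.054 [0.4074 0.0936]
(495, 437) 0.054 [0.5115 0.0936]
(448, 300) 0.054 [0.4457 0.0738]
(541, 300) 0.054 [0.4457 0.113 ]
(437, 300) 0.014 [0.4632 0.0666]
(552, 300) 0.014 [0.4632 0.1202]
(495, 396) 0.014 [0.5134 0.0936]
roll
(318, 149) 0.014 [0.3904 0.0152]
(318, 166) 0.029 [0.394  0.0175]
(318, 412) 0.014 [0.5221 0.0078]
(340, 432) 0.029 [0.524  0.0207]
sander
(672, 207) 0.014 [0.4176 0.1737]
(672, 226) 0.036 [0.419  0.1699]
(672, 369) 0.036 [0.4875 0.1737]
(605, 290) 0.014 [0.4582 0.1448]
(723, 290) 0.014 [0.4582 0.1997]
(622, 290) 0.036 [0.4488 0.1496]
(720, 290) 0.036 [0.4488 0.1927]
```

The box looks a few mm towards the back edge, so I check it from a view without parallax along x.

>>> servo_tool --increments '[[[-3.3,-1.1,0,0],[-3.3,-1.1,0,0],[-3.3,-1.1,0,0],[0,0,0,8.5],[0,0,0,8.5],[0,0,0,8.5],[0,0,0,8.5],[0,0,0,8.5],[0,0,0,8.5],[0,0,0,8.5],[0,0,0,8.5],[0,0,0,8.5],[0,0,0,8.5],[0,0,0,5],[0,0,0,0],[0,0,0,0]]]' --hand 0

```text
t: 35.9
eef_pos: [0.4572, 0.0605, 0.3067]
ee_rot: [-3.141, 0.0, 1.574]
contact_force: [-0.2, 0.4, -0.8]
grip_width: 1.001
grip_force: 0.0
```

```bash
python3 - <<'E'
from h import *
f=look("wrist",["card_box_spot","card_roll_spot","card_block_spot","roll_mid","sander_mid"],"w8")
import pickle; pickle.dump(f,open("w8.pkl","wb"))
for n,z in(("box_a",.054),("roll",.029),("sander",.04)): seg("wrist",n,f,z,3)
cv2.imwrite("pics/w8c.png",cv2.resize(f["color"][0:300,180:460,::-1],None,fx=2,fy=2))
E
```

```text
card_roll_spot [312. 226.] 0.98 [0.454 0.017]
card_roll_spot [284. 374.] 0.31 [ 0.422 -0.161]
roll_mid [314. 229.] 0.56 [0.456 0.014]
sander_mid [318.  64.] 0.61 [0.459 0.171]
box_a 0.85 [320. 154.] ctr [461.  95.] size [101.  42.] ang 0.8
box_a 0.78 [357. 394.] ctr [ 504. -161.] size [122.  44.] ang 88.3
box_a 0.55 [282. 382.] ctr [ 423. -148.] size [120.  40.] ang 86.0
roll 0.66 [316. 230.] ctr [456.  15.] size [124.  31.] ang 0.2
sander 0.6 [318.  60.] ctr [458. 172.] size [64. 41.] ang 0.2
```

View pics/w8c.png

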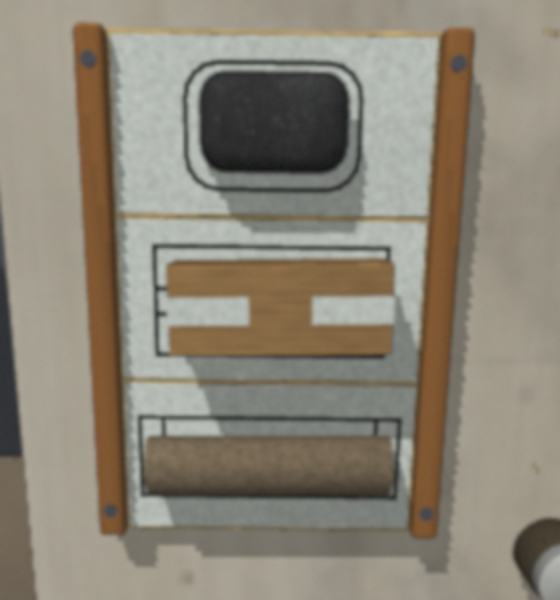

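Sander and roll are well centred. The box lid spans crop columns 168–393 against an outline of 154–389, about 4.5 mm too far back. I regrasp it and shift it.

>>> servo_tool --increments '[[[0,0,0,-8.5],[0,0,0,-8.5],[0,0,0,-8.5],[0,0,0,-8.5],[0,0,0,-8.5],[0,0,0,-8.5],[0,0,0,-8.5],[0,0,0,-8.5],[0,0,0,-8.5],[0,0,0,-8.5],[0,0,0,-5],[-0.15,3.3,0,0],[0,0,4,0],[0,0,4,0],[0,0,4,0],[0,0,3,0],[0,0,0,0],[0,0,0,0]]]' --hand 0.35

```text
t: 38.15
eef_pos: [0.4589, 0.0935, 0.1575]
ee_rot: [-3.142, -0.0, -3.141]
contact_force: [-0.2, -0.3, -0.0]
grip_width: 0.649
grip_force: 0.0
```

>>> servo_tool --increments '[[[0,0,4,0],[0,0,4,0],[0,0,2.3,0],[0,0,0.7,0],[0,0,0,0]]]'

```text
t: 38.65
eef_pos: [0.4595, 0.0936, 0.0477]
ee_rot: [3.141, 0.001, -3.141]
contact_force: [0.5, -0.3, -0.5]
grip_width: 0.654
grip_force: 0.0
```

>>> servo_tool --increments '[[[0,0,0,0],[0,0,0,0],[0,0,0,0],[0,0,0,0],[0,0,0,0],[0,0,-0.4,0],[0.25,0,0,0],[0.2,0,0,0],[0,0,0,0],[0,0,0,0]]]' --hand 1 --squeeze 35

```text
t: 39.65
eef_pos: [0.454, 0.0935, 0.0507]
ee_rot: [-3.142, -0.0, -3.141]
contact_force: [-0.5, 0.2, -2.9]
grip_width: 0.462
grip_force: 36.0
```

>>> servo_tool --increments '[[[0,0,0.15,0],[0,0,0.1,0],[0,0,0,0]]]'

```text
t: 39.95
eef_pos: [0.4541, 0.0935, 0.0487]
ee_rot: [-3.142, -0.0, -3.141]
contact_force: [-3.6, -0.3, 9.0]
grip_width: 0.458
grip_force: 37.4
```

Touching down, so I release, withdraw and check.

>>> servo_tool --increments '[[[0,0,0,0],[0,0,0,0],[0,0,0,0],[0,0,0,0],[0,0,-2,0],[0,0,-4,0],[0,0,-4,0],[0,0,-4,0],[0,0,-4,0],[0,0,-4,0],[0,0,-4,0]]]' --hand 0.35

```text
t: 41.05
eef_pos: [0.4537, 0.0935, 0.3101]
ee_rot: [3.142, 0.0, -3.141]
contact_force: [0.8, 0.3, -0.1]
grip_width: 0.65
grip_force: 0.0
```

>>> servo_tool --increments '[[[0,-3.3,0,0],[0,0,0,8.5],[0,0,0,8.5],[0,0,0,8.5],[0,0,0,8.5],[0,0,0,8.5],[0,0,0,8.5],[0,0,0,8.5],[0,0,0,8.5],[0,0,0,8.5],[0,0,0,8.5],[0,0,0,5],[0,0,0,0],[0,0,0,0]]]'

```text
t: 42.45
eef_pos: [0.4541, 0.0605, 0.3083]
ee_rot: [-3.142, -0.0, 1.574]
contact_force: [0.1, 0.9, -0.3]
grip_width: 0.649
grip_force: 0.0
```

```bash
python3 - <<'E'
from h import *
f=look("wrist",[],"w9")
for n,z in(("box_a",.054),("roll",.029),("sander",.04)): seg("wrist",n,f,z,3)
cv2.imwrite("pics/w9c.png",cv2.resize(f["color"][0:300,180:460,::-1],None,fx=2,fy=2))
E
```

```text
box_a 0.86 [315. 150.] ctr [455.  95.] size [101.  43.] ang 0.2
box_a 0.73 [287. 383.] ctr [ 422. -148.] size [120.  39.] ang 86.6
box_a 0.62 [361. 394.] ctr [ 504. -161.] size [121.  43.] ang 89.7
roll 0.59 [319. 232.] ctr [457.  14.] size [124.  32.] ang 0.2
sander 0.83 [322.  60.] ctr [458. 171.] size [67. 41.] ang 0.2
sander 0.73 [363. 395.] ctr [ 506. -171.] size [127.  46.] ang 88.5
sander 0.31 [318. 154.] ctr [456.  93.] size [104.  44.] ang 0.2
```

View pics/w9c.png

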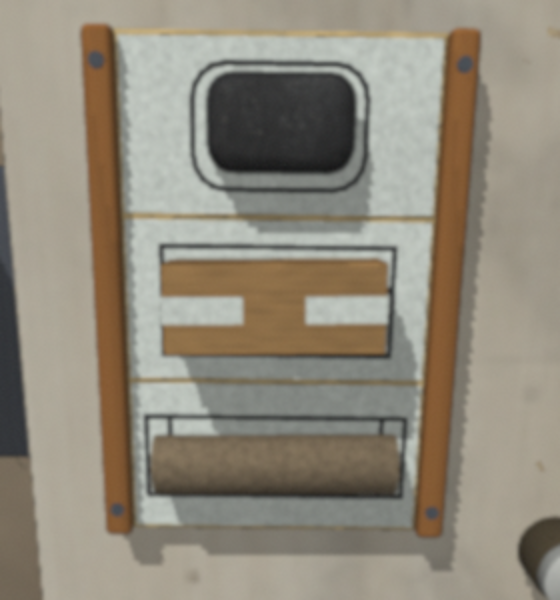

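The box is now centred, with lid columns 162–389 inside the 161–393 outline. The roll and sander are inside theirs, and both empties stand where they were. Handing in.

```bash
python3 -c "
from station import ctrl
print(ctrl.finish_job())"
```

```text
the job is handed in; nothing more can be done
None
```

The job is handed in: the cork roll, sanding block and filled box (C) lie inside their outlines by the last wrist picture, let go, and the two empty boxes are upright about where they were, about 43 s in.

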